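# Lock the tested air sampler for transport

## Task

Two portable air samplers stand on the calibration bench; the one with the green round badge has passed its test and is to be shipped. Slide its orange transport lock grip all the way towards the yellow stripe, to its end stop, and let go. Leave the lock of the red-badged sampler where it is, and do not disturb the small amber jar.

Things in the scene. Friction and masses are not known exactly. Their poses are not given: they have to be found in the camera images.
- green_grip (a point): Centre of the top face of the orange lock grip on the green-badged sampler, 115 mm above the bench. The grip is a block 24 mm long (x, the way it slides), 20 mm wide (y), 34 mm tall; z up. It locks towards its own +x, the slot end with the yellow stripe. Sampler: black box with flat grey top 80 mm above the bench, 240 mm along x by 110 mm, nothing but the grip standing on it; fixed in a cradle.
- green_lock (a joint): How far the green-badged sampler's grip has slid towards the yellow stripe, in m: 0 is the open end stop, 0.080 the locked end stop (grip's face 3 mm from the stripe). It starts 0 to 30 mm along, takes about 3 N to slide, stays where it is left and has no spring. The badge is a 34 mm green disc on the sampler's top at the open end; the yellow stripe and a 60 mm blue display are at the locked end.
- jar: Small loose amber glass jar with a white lid and a pale label, 56 mm across and 75 mm tall, about 0.2 kg, standing on the bench between the two samplers; its origin is the centre of its underside, z is up.
- red_grip (a point): The same point, with the same axes, on the identical sampler with the red badge, which stands on the other side of the bench; its lock starts 0 to 30 mm along its slide and is to be left alone.

How it is judged:
By the outcome, as a careful person would: the job done as asked, in the order asked, and still so for the second after the job is handed in, with the robot touching nothing.
It also fails if it takes over 29 s, if anything falls off the work surface, if the arm or the gripper's body presses on something with over 40 N, if the wrist force passes 120 N, or if a joint passes its speed limit or range.

## Robot

A 6-joint arm with a two-finger parallel gripper is mounted at the origin on the work surface. World frame = base frame: x ahead of the robot, y to its left, z up, the work surface at z = 0. Lengths are in mm, angles in rad, forces in N, time in s.
With the tool pointing down it reaches from about 325 to 775 mm from the base axis. Payload 5.5 kg.
Tool frame: the origin (TCP) lies midway between the tips of the shut fingers; the grasp point (between the pads) lies 19 mm behind it; z points along the fingers, y is the line along which they close (so a half turn about z gives the same grasp; the last joint's range is limited). The gripper opens to 85 mm and grips with 20 to 120 N. Pads are 22 mm wide; open, the fingers measure 114 mm over their backs; the gripper's body (76 mm by 85 mm) begins 54 mm behind the grasp point. The pads swing forward as they close: fully open they stand 13 mm farther back than shut.
Start: joints at [1.164, 0.091, 1.231, -0, 1.82, -0.057], TCP at [205.631, 563.678, 231.275] pointing down, gripper open.
Joint ranges: [-2.87, 2.87], [-0.86, 2.18], [0.17, 2.46], [-1.51, 4.65], [0.06, 2.69], [-2.65, 2.65]. Speed limits (rad/s): [2.57, 2.57, 3.01, 3.14, 3.14, 3.14].

## Interface

Orientations are given as a unit quaternion [w, x, y, z].
In Python, from rig import monitor, eyes, job_done gives the robot as it stands.
- The arm moves only by the shell command python3 -m inch 'ROWS' [OPENING] [FORCE]. ROWS is a JSON object of lists of equal length, an entry for each row: "xyz": the shift along the tool's x, y, z in cm, a list of three; "twist": the turn about the tool's z in rad. In form: {"xyz": [[tx, ty, tz], ...], "twist": [twist, ...]}. A call has 1 to 8 rows; each row shifts and turns the commanded pose from where the row before left it, along the tool's axes as they then stand; what a row does not reach is not made up. A row lasts 1/8 s, in which the tool goes at most 62.5 mm and 10.7 degrees, less where a joint would pass 70% of its speed; a pose out of reach is approached as far as the arm can. A call with a gripper value outside its range is refused whole. OPENING is the finger opening in cm, from 0 to 8.54, set as the call begins (- or left out, the last holds). The fingers move at their own pace and stop on an object; FORCE is the grip in N (left out, the last holds). Time passes only in rows, so rows that do not move let the fingers close. It gives the time, the measured TCP pose, the force, the opening and the grip force at its end, in the units of the state.
- monitor.state(): the state, without advancing time (a new reading comes with each control period).
- eyes.snapshot(name): name is "side" or "top" or "wrist"; returns (picture, depth): 384x512x3 uint8, red, green, blue; 384x512 float32, mm along the optical axis (not along the pixel's ray), 0 where there is no reading.
- eyes.camera_model(name): a dict with "K" (3x3 intrinsics, pixels), "cam_to_world" (4x4, takes a point from camera to world coordinates); the wrist camera has in their place "T_tool_cam" (4x4, takes a point from camera to tool coordinates, whose origin is the TCP and whose axes are the flange's). Camera axes: x right, y down, z forward; pixel columns grow to the right and rows downward; lengths in mm; the calibration is good to about 2 mm. A picture is of the moment at which its call begins: read the wrist's pose just before it. camera_model takes no time and is no camera call.
- job_done(): hands the job in; it is judged then, once.
The state is a dict: "clock": time; "joint_positions": joint angles; "dq": joint speeds; "effort": joint torques, N m; "position": TCP position; "tool_rot": TCP orientation; "force": force on the tool from outside, world axes, zero at the start; "wrist_torque": the same for the moment, N m; "opening": finger opening in mm; "grip_force": force on a finger pad.
Only numpy, scipy, OpenCV 4.12 (cv2) and the standard library are available. Lean on these libraries where they do the work, as an engineer would, in place of code of your own. Each camera call takes 0.05 s, during which the arm holds its last target. There are 200 camera calls.

## Working session

There is one attempt and no reset: what is moved stays moved. The work goes in short steps, Python scripts to look and compute and a shell command to move; the robot and the scene stay as the last step left them, time stands still between calls to the robot, and variables do not carry over. Pictures are saved under pics/ and viewed, at most 10 in all, crops included, and the job is handed in when it is done.

```bash
mkdir -p pics
cat > h.py <<'E'
import numpy as np, cv2
from rig import monitor, eyes
def rays(name,px,z,T=None):
    m=eyes.camera_model(name); K=np.array(m["K"]); M=np.array(m["cam_to_world"]) if T is None else T
    px=np.atleast_2d(px).astype(float)
    d=np.c_[(px-K[:2,2])/[K[0,0],K[1,1]],np.ones(len(px))]@M[:3,:3].T
    o=M[:3,3]; return o+d*((z-o[2])/d[:,2])[:,None]
E
python3 - <<'E'
from h import *
for n in("top","side"):
    p,d=eyes.snapshot(n); np.savez(n,p=p,d=d); cv2.imwrite(f"pics/{n}.png",p[...,::-1])
    print(n,np.round(eyes.camera_model(n)["cam_to_world"],2))
s=monitor.state(); print(s)
E
```

```text
top [[ 1.0000e-02 -9.9000e-01  1.4000e-01  4.3715e+02]
 [-1.0000e+00 -1.0000e-02  0.0000e+00  6.8500e+00]
 [ 0.0000e+00 -1.4000e-01 -9.9000e-01  9.6993e+02]
 [ 0.0000e+00  0.0000e+00  0.0000e+00  1.0000e+00]]
side [[-9.9000e-01 -7.0000e-02  1.3000e-01  4.6603e+02]
 [-1.5000e-01  5.6000e-01 -8.2000e-01  7.0825e+02]
 [-2.0000e-02 -8.3000e-01 -5.6000e-01  5.8606e+02]
 [ 0.0000e+00  0.0000e+00  0.0000e+00  1.0000e+00]]
{'clock': 0.1, 'joint_positions': array([ 1.16427663e+00,  9.18423477e-02,  1.23180550e+00, -1.46248514e-05,
        1.81979299e+00, -5.67147738e-02]), 'dq': array([-0.00079519, -0.001759  , -0.00147019,  0.00126688, -0.00135391,
        0.00052223]), 'effort': array([ 2.19330264e-03, -4.60218716e+01, -4.19214928e+01, -1.38777973e-04,
        1.07341551e-02, -1.11307537e-05]), 'position': array([205.54107751, 563.4210573 , 230.206136  ]), 'tool_rot': array([-2.05228092e-04,  1.74013783e-01,  9.84742783e-01, -9.01044017e-04]), 'force': array([ 0.57975881, -0.11922901, -0.06541862]), 'wrist_torque': array([ 0.01201844,  0.01185846, -0.00881842]), 'grip_force': 0.0, 'opening': 85.5512212204397}
```

View pics/top.png

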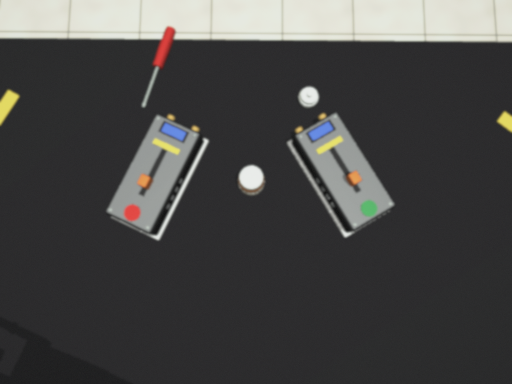

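View pics/side.png

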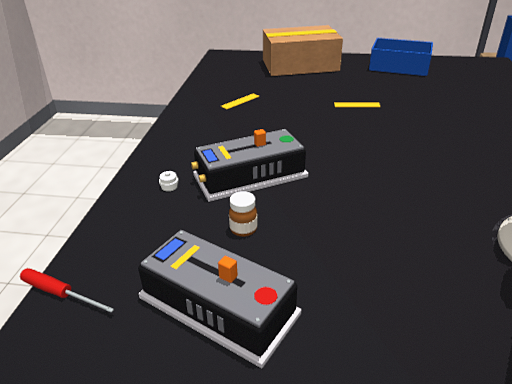

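The top view shows the green-badged sampler on the right: badge (369,208), grip (354,178), stripe (329,145) and display (321,131). The red-badged one is on the left and the jar is at (251,180). The side view agrees, with the green sampler at the back, its grip at (260,138) and its badge at (286,139).

Run:
```python
from h import *
def blob(hsv,lo,hi,box):
    m=cv2.inRange(hsv,lo,hi); k=np.zeros_like(m); x0,y0,x1,y1=box; k[y0:y1,x0:x1]=m[y0:y1,x0:x1]
    n,l,s,c=cv2.connectedComponentsWithStats(k); i=1+np.argmax(s[1:,4]); return c[i],s[i]
R={'badge':((40,80,60),(85,255,255),80),'stripe':((22,120,120),(34,255,255),80),'disp':((105,120,80),(130,255,255),80),'grip':((5,150,120),(18,255,255),115)}
for n,box in(("top",(285,105,400,240)),("side",(190,125,310,190))):
    hsv=cv2.cvtColor(np.load(n+".npz")['p'],cv2.COLOR_RGB2HSV)
    P={}
    for k,(lo,hi,z) in R.items():
        c,s=blob(hsv,lo,hi,box); P[k]=rays(n,c,z)[0]; print(n,k,c.round(1),s,P[k].round(1))
    a=P['stripe']-P['badge']; print('axis deg',np.degrees(np.arctan2(a[1],a[0])),np.hypot(*a[:2]), 'badge-disp',np.degrees(np.arctan2(*(P['disp']-P['badge'])[1::-1])))
```

```text
top badge [368.6 208. ] [361 201  16  15 194] [ 539.2 -233.7   80. ]
top stripe [329.  144.8] [318 137  24  16 114] [ 672.4 -154.3   80. ]
top disp [320.5 130.7] [309 122  24  18 227] [ 703.  -136.8   80. ]
top grip [353.5 177.6] [348 172  12  13 101] [ 596.1 -195.7  115. ]
axis deg 30.834361939953354 155.02789884842144 badge-disp 30.61157847376891
side badge [286.1 138.5] [279 136  15   6  75] [ 538.1 -232.    80. ]
side stripe [224.3 152. ] [218 146  13  13  71] [ 671.1 -152.2   80. ]
side disp [209.6 155.3] [202 149  16  13 122] [ 700.8 -134.1   80. ]
side grip [259.8 137. ] [254 129  12  18 180] [ 591.7 -167.4  115. ]
axis deg 30.982513374788564 155.11730904254472 badge-disp 31.0450984665477
```

```bash
cat >> h.py <<'E'
from scipy.spatial.transform import Rotation as Ro
def pose():
    s=monitor.state(); q=s["tool_rot"]; R=Ro.from_quat(np.r_[q[1:],q[0]]).as_matrix(); T=np.eye(4); T[:3,:3]=R; T[:3,3]=s["position"]
    return T,np.degrees(np.arctan2(R[1,0],R[0,0])),s
def plan(target,yaw,n):
    T,y0,s=pose(); tw=-np.radians((yaw-y0+180)%360-180)/n; w=(np.array(target)-T[:3,3])/n/10
    print('yaw',y0,'twist/row',round(tw,3))
    for i in range(n): print((Ro.from_rotvec([0,0,tw*i]).as_matrix().T@T[:3,:3].T@w).round(1).tolist())
E
python3 - <<'E'
from h import *
print(np.round(eyes.camera_model("wrist")["T_tool_cam"],3), np.round(eyes.camera_model("wrist")["K"],1))
plan([596,-196,230],30.8,16)
E
```

```text
[[ 1.00000e-03 -9.59000e-01 -2.84000e-01  7.19080e+01]
 [ 1.00000e+00  1.00000e-03  0.00000e+00 -7.66000e-01]
 [-0.00000e+00 -2.84000e-01  9.59000e-01 -1.42591e+02]
 [ 0.00000e+00  0.00000e+00  0.00000e+00  1.00000e+00]] [[291.1   0.  252.1]
 [  0.  291.1 192.5]
 [  0.    0.    1. ]]
yaw 159.95744353197117 twist/row 0.141
[-3.9, -3.6, 0.0]
[-4.4, -3.0, 0.0]
[-4.8, -2.4, 0.0]
[-5.1, -1.7, 0.0]
[-5.2, -1.0, 0.0]
[-5.3, -0.2, 0.0]
[-5.3, 0.5, 0.0]
[-5.2, 1.3, 0.0]
[-5.0, 2.0, 0.0]
[-4.6, 2.7, 0.0]
[-4.2, 3.3, 0.0]
[-3.7, 3.8, 0.0]
[-3.1, 4.3, 0.0]
[-2.5, 4.7, 0.0]
[-1.8, 5.0, 0.0]
[-1.1, 5.2, 0.0]
```

```bash
python3 -m inch '{"xyz":[[-3.9,-3.6,0],[-4.4,-3.0,0],[-4.8,-2.4,0],[-5.1,-1.7,0],[-5.2,-1.0,0],[-5.3,-0.2,0],[-5.3,0.5,0],[-5.2,1.3,0]],"twist":[0.141,0.141,0.141,0.141,0.141,0.141,0.141,0.141]}' && python3 -m inch '{"xyz":[[-5.0,2.0,0],[-4.6,2.7,0],[-4.2,3.3,0],[-3.7,3.8,0],[-3.1,4.3,0],[-2.5,4.7,0],[-1.8,5.0,0],[-1.1,5.2,0]],"twist":[0.141,0.141,0.141,0.141,0.141,0.141,0.141,0.141]}' && python3 -m inch '{"xyz":[[0,0,0],[0,0,0]],"twist":[0,0]}'
python3 - <<'E'
from h import *
T,y,s=pose(); p,d=eyes.snapshot("wrist"); cv2.imwrite("pics/w1.png",p[...,::-1]); np.savez("w1",p=p,d=d,T=T)
print(T.round(3),y,s["joint_positions"].round(2))
E
```

```text
clock: 1.1
position: [401.2, 182.7, 231.0]
tool_rot: [-0.0, 0.675, 0.738, -0.0]
force: [1.0, 0.5, -0.4]
opening: 85.4
grip_force: 0.0
clock: 2.1
position: [595.6, -196.5, 230.6]
tool_rot: [-0.0, 0.965, 0.262, -0.0]
force: [0.2, -0.2, 1.3]
opening: 85.5
grip_force: 0.0
clock: 2.35
position: [594.9, -194.7, 230.5]
tool_rot: [-0.001, 0.964, 0.265, -0.001]
force: [0.1, 0.1, -0.8]
opening: 85.1
grip_force: 0.0
[[ 8.60000e-01  5.11000e-01 -1.00000e-03  5.94927e+02]
 [ 5.11000e-01 -8.60000e-01  1.00000e-03 -1.94709e+02]
 [-1.00000e-03 -2.00000e-03 -1.00000e+00  2.30542e+02]
 [ 0.00000e+00  0.00000e+00  0.00000e+00  1.00000e+00]] 30.728753111712894 [-0.37  0.16  1.15  0.    1.83  0.66]
```

View pics/w1.png

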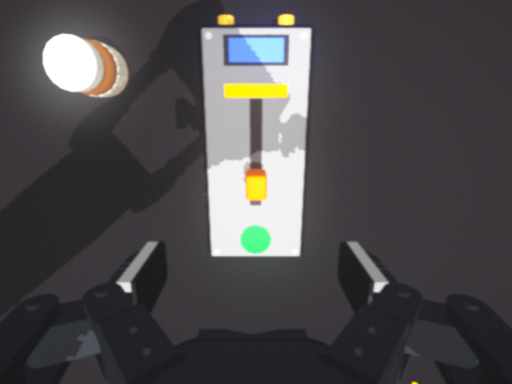

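The wrist view shows the green sampler lined up with the image columns. The grip's bright top is at about (257,187), the stripe at (256,90), the badge at (256,239) and the jar at (80,65).

Run:
```python
from h import *
z=np.load("w1.npz"); T=z['T']@np.array(eyes.camera_model("wrist")["T_tool_cam"]); hsv=cv2.cvtColor(z['p'],cv2.COLOR_RGB2HSV)
print(hsv[165:204:3,257].tolist())
def get(lo,hi,box):
    m=cv2.inRange(hsv,lo,hi); k=np.zeros_like(m); x0,y0,x1,y1=box; k[y0:y1,x0:x1]=m[y0:y1,x0:x1]
    n,l,s,c=cv2.connectedComponentsWithStats(k); i=1+np.argmax(s[1:,4]); return c[i],s[i]
P={}
for k,lo,hi,zz,b in(('badge',(40,80,60),(85,255,255),80,(205,20,310,260)),('stripe',(22,120,120),(34,255,255),80,(205,75,310,110)),('grip',(14,120,200),(30,255,255),115,(235,160,280,205)),('gripside',(2,120,120),(13,255,255),115,(235,160,280,205))):
    c,s=get(lo,hi,b); P[k]=rays("wrist",c,zz,T)[0]; x,y,w,h=s[:4]; e=rays("wrist",[[x+w/2-.5,y-.5],[x+w/2-.5,y+h-.5],[x-.5,y+h/2],[x+w-.5,y+h/2]],zz,T)
    print(k,c.round(1),s,P[k].round(1),'size',np.linalg.norm(e[0]-e[1]).round(1),np.linalg.norm(e[2]-e[3]).round(1),'tool',(z['T'][:3,:3].T@(P[k]-z['T'][:3,3])).round(1), 'z depth',(lambda dd:(T@np.r_[np.linalg.inv(np.array(eyes.camera_model("wrist")["K"]))@[c[0],c[1],1]*dd,1])[:3].round(1))(z['d'][int(c[1]),int(c[0])]))
a=P['stripe']-P['badge']; print(np.degrees(np.arctan2(a[1],a[0])),np.hypot(*a[:2]))
jc=rays("wrist",[[73,64]],75,T)[0]; print('jar',jc,'tool',z['T'][:3,:3].T@(jc-z['T'][:3,3]))
print('red jar top from top cam',rays("top",[[251,176]],75))
```

```text
[[2, 40, 89], [7, 130, 139], [11, 200, 219], [11, 204, 230], [24, 238, 255], [28, 214, 255], [28, 214, 255], [28, 218, 255], [28, 222, 255], [28, 223, 255], [28, 227, 255], [27, 230, 255], [8, 78, 169]]
badge [255.2 239.1] [241 226  30  28 660] [ 538.  -233.1   80. ] size 33.8 33.1 tool [-68.4   4.1 150.6] z depth [ 538.3 -232.9   80.7]
stripe [255.2  90.5] [224  84  63  14 863] [ 670.8 -153.6   80. ] size 12.6 60.0 tool [ 86.3   3.6 150.5] z depth [ 670.7 -153.6   81.1]
grip [255.7 187.2] [246 175  21  26 500] [ 597.2 -197.7  115. ] size 24.8 19.3 tool [  0.5   4.  115.5] z depth [ 597.5 -197.6  115.9]
gripside [255.1 171.6] [246 168  20   9 118] [ 609.5 -189.8  115. ] size 8.3 18.1 tool [ 15.1   3.4 115.5] z depth [ 606.1 -192.    96.2]
30.922591653945013 154.70412563495213
jar [603.24090808   6.67109826  75.        ] tool [ 110.14736948 -168.61747759  155.73074408]
red jar top from top cam [[605.43293384   9.47745224  75.        ]]
```

The grip sizes match (24.8 × 19.3 mm, top at 115 mm), about 65 mm of travel remains, and the jar is 170 mm clear. I'll descend around the grip and close.

```bash
python3 -m inch '{"xyz":[[0,0.4,3],[0,0,4],[0,0,3],[0,0,2],[0,0,1.5],[0,0,0.5],[0,0,0]],"twist":[0,0,0,0,0,0,0]}' 6 25 && python3 -m inch '{"xyz":[[0,0,0],[0,0,0],[0,0,0],[0,0,0],[0,0,0]],"twist":[0,0,0,0,0]}' 0 25
```

```text
clock: 3.28
position: [597.5, -198.4, 91.9]
tool_rot: [0.0, 0.964, 0.265, 0.0]
force: [0.1, -0.1, 0.0]
opening: 59.9
grip_force: 0.0
clock: 3.9
position: [597.1, -197.4, 92.4]
tool_rot: [-0.001, 0.964, 0.265, 0.0]
force: [-4.2, 5.2, 4.9]
opening: 19.6
grip_force: 27.1
```

```bash
python3 -m inch '{"xyz":[[1,0,0],[1,0,0],[1,0,0],[1,0,0],[1,0,0],[0.8,0,0],[0.4,0,0],[0,0,0]],"twist":[0,0,0,0,0,0,0,0]}' && python3 -m inch '{"xyz":[[0.2,0,0],[0.1,0,0],[0,0,0]],"twist":[0,0,0]}'
```

```text
clock: 4.9
position: [650.5, -165.6, 92.4]
tool_rot: [-0.001, 0.964, 0.265, 0.0]
force: [-2.5, 3.0, 4.3]
opening: 19.1
grip_force: 27.1
clock: 5.28
position: [652.6, -164.4, 92.5]
tool_rot: [-0.001, 0.964, 0.265, -0.0]
force: [-4.4, 3.7, 4.9]
opening: 19.7
grip_force: 27.2
```

```bash
python3 -m inch '{"xyz":[[0.2,0,0],[0,0,0]],"twist":[0,0]}' && python3 -m inch '{"xyz":[[0.2,0,0],[0,0,0]],"twist":[0,0]}'
```

```text
clock: 5.52
position: [653.7, -163.7, 92.4]
tool_rot: [-0.001, 0.964, 0.265, -0.001]
force: [-7.5, 2.9, 5.0]
opening: 19.3
grip_force: 27.2
clock: 5.78
position: [653.8, -163.7, 92.4]
tool_rot: [-0.001, 0.964, 0.264, -0.003]
force: [-13.8, 0.2, 7.5]
opening: 19.0
grip_force: 27.6
```

It has stalled against the end stop, with the force rising and no further motion. I'll release, rise and check.

```bash
python3 -m inch '{"xyz":[[0,0,0],[0,0,0],[0,0,0],[0,0,0]],"twist":[0,0,0,0]}' 6 && python3 -m inch '{"xyz":[[0,0,-1],[0,0,-2],[0,0,-3],[-1,0,-4],[-3,0,-3],[-3,0,0],[0,0,0],[0,0,0]],"twist":[0,0,0,0,0,0,0,0]}'
python3 - <<'E'
from h import *
T,y,s=pose(); p,d=eyes.snapshot("wrist"); cv2.imwrite("pics/w2.png",p[...,::-1]); Tc=T@np.array(eyes.camera_model("wrist")["T_tool_cam"])
hsv=cv2.cvtColor(p,cv2.COLOR_RGB2HSV); m=cv2.inRange(hsv,(12,120,180),(34,255,255)); n,l,st,c=cv2.connectedComponentsWithStats(m)
for i in range(1,n):
    if st[i,4]>150: print(st[i],c[i].round(1),rays("wrist",c[i],115,Tc)[0].round(1),rays("wrist",c[i],80,Tc)[0].round(1))
E
```

```text
clock: 6.28
position: [656.6, -163.1, 91.2]
tool_rot: [0.0, 0.964, 0.265, 0.0]
force: [-0.7, 0.3, -0.1]
opening: 60.2
grip_force: 0.0
clock: 7.28
position: [596.7, -198.7, 222.2]
tool_rot: [0.0, 0.964, 0.265, 0.001]
force: [-1.2, 0.5, 0.1]
opening: 60.1
grip_force: 0.0
[274  11  17  12 177] [281.9  16.6] [ 726.7 -148.6  115. ] [ 736.3 -146.7   80. ]
[212  12  17  10 153] [219.9  16.5] [ 702.6 -108.1  115. ] [ 708.8 -100.4   80. ]
[ 75  38  30  56 481] [94.  68.6] [619.4 -39.9 115. ] [614.  -22.7  80. ]
[219  83  65  14 890] [250.3  89.6] [ 669.3 -154.7  115. ] [ 670.9 -153.6   80. ]
[240 100  22  28 608] [250.5 113.4] [ 653.4 -164.3  115. ] [ 652.7 -164.5   80. ]
```

View pics/w2.png

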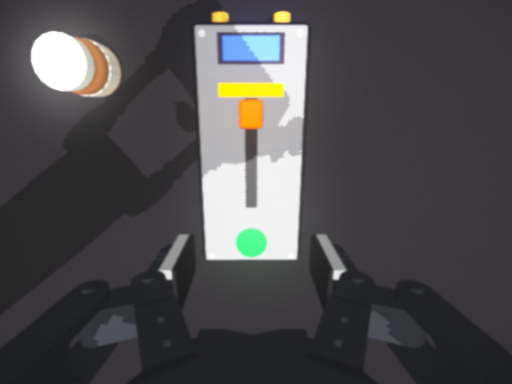

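The picture shows the grip at (250,113), right against the stripe at (250,90). It is 20.5 mm centre to centre, against about 21 expected for fully locked, and the jar is undisturbed.

```bash
python3 -c "
from rig import job_done
print(job_done())"
```

```text
the job is handed in; nothing more can be done
None
```

The green-badged sampler's lock grip is at its end stop by the yellow stripe and released, the arm is clear, the red-badged lock and jar were not touched, and the job is handed in at about 7.3 s.

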